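# Offer up a replacement counter tile

## Robot

A 6-joint arm with a two-finger parallel gripper is mounted at the origin on the work surface. World frame = base frame: x ahead of the robot, y to its left, z up, the work surface at z = 0. Lengths are in mm, angles in rad, forces in N, time in s.
With the tool pointing down it reaches from about 225 to 875 mm from the base axis. Payload 3.4 kg.
Tool frame: the origin (TCP) lies on the centre line of the jaws, within the pads' length; the fingertips stand 17 mm ahead of it and the grasp point (between the pads) lies 2 mm behind it; z points along the fingers, y is the line along which they close (so a half turn about z gives the same grasp; the last joint's range is limited). The gripper opens to 85 mm and grips with 20 to 120 N. Pads are 22 mm wide; open, the fingers measure 114 mm over their backs; the gripper's body (76 mm by 85 mm) begins 54 mm behind the grasp point. The pads swing forward as they close: fully open they stand 13 mm farther back than shut.
Start: joints at [-1.44, 0.276, 1.505, -0, 1.361, -0.121], TCP at [143.257, -556.901, 248.328] pointing down, gripper open.
Joint ranges: [-2.89, 2.89], [-0.75, 2.08], [0.22, 2.7], [-1.18, 4.32], [0.11, 2.71], [-2.7, 2.7]. Speed limits (rad/s): [2.57, 2.57, 3.14, 3.14, 3.14, 3.14].

## Interface

Orientations are given as a unit quaternion [w, x, y, z].
In Python, from rig import env gives the robot as it stands. Calls block until the motion is done:
- env.move_ptp(position, orientation): joint-space move of the TCP to a pose.
- env.line_to(position, attitude=None, vel=150): straight line of the TCP; attitude=None keeps the orientation; vel is the mean speed in mm/s.
- env.move_j(angles): joint-space move.
- env.open_gripper() and env.gripper_close(effort=None): open the fingers fully, or close them until they stop; effort is the grip in N (None keeps the last).
- env.dwell(seconds).
- env.inverse_kinematics(position, orientation): joint angles nearest the present ones, or None.
- env.read_camera(name): name is "scene" or "top"; returns a dict with "img" (400x640x3 uint8, red, green, blue), "fov_y" (degrees; the focal length in pixels is half the picture's height over the tangent of half this angle, whatever the lens; pixels are square), "cx", "cy" (the principal point, pixels), "origin" and "attitude" of the camera in the world. Camera axes: x right, y down, z forward; pixel columns grow to the right and rows downward; lengths in mm; the calibration is good to about 2 mm. A picture is of the moment at which its call begins. There is no depth.
A pose or a line that the arm cannot do raises env.PlanningError and nothing moves.
- env.hand_in(): hands the job in; it is judged then, once.
Readings, each from a call of its own:
- env.get_time(): time.
- env.get_joint_positions(): joint angles.
- env.get_qd(): joint speeds.
- env.get_joint_efforts(): joint torques, N m.
- env.get_tcp_pos(): TCP position.
- env.get_orientation(): TCP orientation.
- env.get_force(): force on the tool from outside, world axes, zero at the start.
- env.get_wrist_torque(): the same for the moment, N m.
- env.get_finger_gap(): opening from 0.0 (shut) to 1.0 (fully open).
- env.get_gripper_force(): force on a finger pad.
Only numpy, scipy, OpenCV 4.12 (cv2) and the standard library are available. Lean on these libraries where they do the work, as an engineer would, in place of code of your own. Each camera call takes 0.05 s, during which the arm holds its last target. There are 200 camera calls.

## Task

Put the two lumps of old mortar that lie in the empty bay in the middle of the tiled panel into the open waste bin. Then take the replacement tile by its suction lifter, carry it over the tiled upstand without knocking the upstand, and hold it level about 15 mm above the tiles round the bay, centred over the bay and squared up with it, so that I can check the joints. Finish while still holding it there; the tile must never touch the panel, and the other things must be left where they are.

Things in the scene. Friction and masses are not known exactly. Their poses are not given: they have to be found in the camera images.
- panel: Fixed flat panel lying on the counter, 260 x 264 mm (x, y) and 18 mm thick: an 8 mm cement board with 10 mm thick beige tiles in running bond. The tile in the middle is missing. Origin: centre of its underside, z up; its x axis runs along the bay's long sides. Turned up to 0.3 rad.
- bay (a point): Centre of the panel's empty bay, at the level of the top of the surrounding tiles (18 mm above the counter), axes as the panel's. The bay is 127 mm along x and 86 mm along y between the tile edges, and 10 mm deep (floor 8 mm above the counter).
- tile: Loose beige tile 120 x 80 x 10 mm (x, y, z), flat on the counter beyond the upstand, about 0.3 kg, turned up to 0.45 rad; a half turn makes no difference. A suction lifter stays fixed on it: black cup 66 mm across, 12 mm high; on that a grey grip block 70 (x) x 22 (y) mm, 22 to 72 mm above the underside; small steel lever at its +x end. Origin: centre of the underside, z up.
- tile_grip (a point): Middle of the lifter's grip block, 55 mm above the tile's underside; close the fingers along the tile's y axis here.
- lump_a: Grey lump of mortar in the bay, about 30 x 24 x 28 mm (x, y, z), about 35 g, standing on the bay's floor, so it rises 18 mm above the tiles. Origin: centre of its underside, z up. Lies on the panel's -x side of the bay's centre, turned up to 0.35 rad from the panel.
- lump_b: The other lump of mortar, same size, on the panel's +x side of the bay's centre, 68 to 84 mm from lump_a along the panel's x.
- bin: Fixed open white plastic waste bin, 130 x 130 mm outside, 80 mm high, walls 4 mm, floor 4 mm. Origin: centre of its underside, z up. Turned up to 0.25 rad. On the same side of the upstand as the tile; either of the two may be the nearer to the robot.
- upstand: Fixed low wall of beige tiles standing on the counter between the panel and the tile, 340 mm long along its x, 100 mm high, 20 mm thick along y (50 mm at the foot, up to 12 mm high). Origin: centre of its underside, z up.
- spacer_tub: Bystander: small round tub 42 mm across and 35 mm high standing on the panel's tiles near its +x +y corner, about 92 mm along x and 98 mm along y from the bay's centre. Origin at its underside.
- rub_block: Bystander: rubbing block 80 x 34 x 34 mm, rubber with a wooden grip, lying on the panel's tiles near its -x -y corner, about 65 mm along x and 103 mm along y from the bay's centre. Origin at its underside.
- cleaner: Bystander: white bottle 64 mm across, 170 mm high, standing to the robot's far left. Origin at its underside.
- mug: Bystander: white mug 76 mm across, 90 mm high, standing beyond the work. Origin at its underside.
- grout_jar: Bystander: grey jar 80 mm across, 100 mm high, standing beyond the panel. Origin at its underside.
- mallet: Bystander: hammer 240 mm long lying beyond the tile.
- scraper: Bystander: scraper 200 mm long lying on the counter to the right of the panel, between it and a tile cutter.
Not all that is in view belongs to the job. Leave any yellow look-alike of the lump_b alone. Leave any blue look-alike of the tile alone.

How it is judged (in metres and radians):
On the way, in this order (a step that is already met when the one before it is completed fails the run):
1. both lumps of mortar lie in the waste bin (x of lump_a in the frame of bin between -0.065 and 0.065 m and y of lump_a in the frame of bin between -0.065 and 0.065 m and z of each of lump_a, lump_b in the frame of bin below 0.075 m and x of lump_b in the frame of bin between -0.065 and 0.065 m and y of lump_b in the frame of bin between -0.065 and 0.065 m and linear speed of each of lump_a, lump_b below 0.05 m/s), for 0.2 s.
2. the tile, held by the fingers, passes over the upstand (y of tile in the frame of upstand between -0.05 and 0.05 m and x of tile in the frame of upstand between -0.2 and 0.2 m and height (world z) of tile above 0.1 m and contact force between tile and the fingers above 1 N), for 0.04 s.
At the end, for the whole second after the job is handed in: Both lumps are in the bin; the tile is held still by the fingers alone, its underside 5 to 28 mm above the tops of the tiles round the bay, its centre within 8 mm of the bay's centre, its long axis within 0.1 rad of the bay's and tilted less than 0.08 rad, touching nothing else (x of lump_a in the frame of bin between -0.065 and 0.065 m and y of lump_a in the frame of bin between -0.065 and 0.065 m and z of each of lump_a, lump_b in the frame of bin below 0.075 m and x of lump_b in the frame of bin between -0.065 and 0.065 m and y of lump_b in the frame of bin between -0.065 and 0.065 m and contact force between tile and the fingers above 1 N and horizontal distance between tile and bay below 0.008 m and angle between the x axis of tile and the x axis of bay, either way round below 0.1 rad and angle between tile's own z axis and vertical below 0.08 rad and z of tile in the frame of bay between 0.005 and 0.028 m and linear speed of tile below 0.02 m/s and contact force between tile and panel below 0.1 N and contact force between tile and upstand below 0.1 N and contact force between tile and spacer_tub below 0.1 N and contact force between tile and rub_block below 0.1 N); the arm keeps its last pose, push and grip.
It fails at once if the tile touches the panel (contact force between tile and panel above 0.5 N).
It fails at once if the upstand is knocked (more than 4 N) (contact force between upstand and anything else above 4 N).
It fails at once if a bystander is moved more than 20 mm (distance of any of spacer_tub, rub_block, cleaner, mug, grout_jar, mallet, scraper from where it was at the start of the episode above 0.02 m).
It also fails if it takes over 64 s, if anything falls off the work surface, if the arm or the gripper's body presses on something with over 40 N, if the wrist force passes 120 N, or if a joint passes its speed limit or range.

## Working session

There is one attempt and no reset: what is moved stays moved. The work goes in short steps, each a Python script; the robot and the scene stay as the last script left them, time stands still between calls to the robot, and variables do not carry over. Pictures are saved under pics/ and viewed, at most 10 in all, crops included, and the job is handed in when it is done.

```bash
mkdir -p pics; ls; cat > h.py <<'E'
import numpy as np, cv2
from scipy.spatial.transform import Rotation as R
from rig import env
def cam(n):
    c=env.read_camera(n); c['f']=200/np.tan(np.radians(c['fov_y'])/2)
    q=np.array(c['attitude']); c['R']=R.from_quat(q[[1,2,3,0]]).as_matrix(); c['o']=np.array(c['origin']); return c
def ray(c,uv,z):
    uv=np.atleast_2d(np.array(uv,float)); d=np.c_[(uv[:,0]-c['cx'])/c['f'],(uv[:,1]-c['cy'])/c['f'],np.ones(len(uv))]@c['R'].T
    return c['o']+d*((z-c['o'][2])/d[:,2])[:,None]
def proj(c,p):
    q=(np.atleast_2d(p)-c['o'])@c['R']; return np.c_[c['cx']+c['f']*q[:,0]/q[:,2],c['cy']+c['f']*q[:,1]/q[:,2]]
def down(yaw): # tool pointing down, closing axis y at world angle yaw (mod pi)
    y=np.array([np.cos(yaw),np.sin(yaw),0]); z=np.array([0,0,-1.]); x=np.cross(y,z)
    q=R.from_matrix(np.c_[x,y,z]).as_quat(); return [q[3],q[0],q[1],q[2]]
E
python3 - <<'E'
from h import *
for n in('top','scene'):
    c=cam(n); cv2.imwrite(f'pics/{n}0.png',c['img'][...,::-1]); print(n,c['fov_y'],c['cx'],c['cy'],c['o'],c['R'].round(3).tolist())
print(env.get_time(),env.get_tcp_pos(),env.get_orientation())
E
```

```text
pics
top 53.86090586328029 320.84676920620103 210.14004872331842 [ 370.61792926   46.07359921 1283.51662108] [[0.02, -0.993, 0.117], [-0.999, -0.023, -0.024], [0.027, -0.116, -0.993]]
scene 50.64030742577627 320.29511540631756 199.7777150649176 [1432.60776604  280.88533425  877.54502133] [[-0.258, 0.641, -0.723], [0.966, 0.155, -0.207], [-0.02, -0.752, -0.659]]
0.1 [ 143.19356288 -556.42086163  247.52734351] [-8.30334830e-04  9.92084696e-01  1.25567772e-01 -7.00981452e-06]
```

View pics/top0.png

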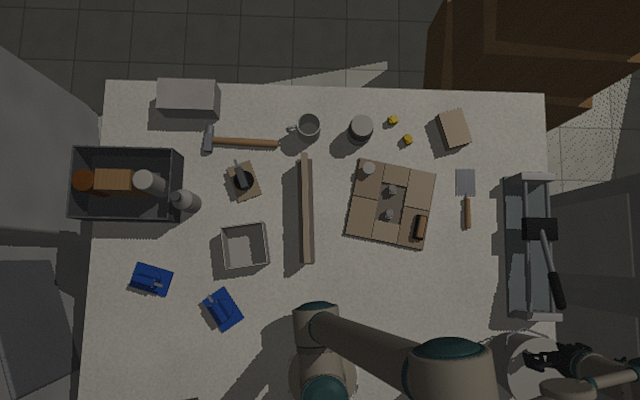

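View pics/scene0.png

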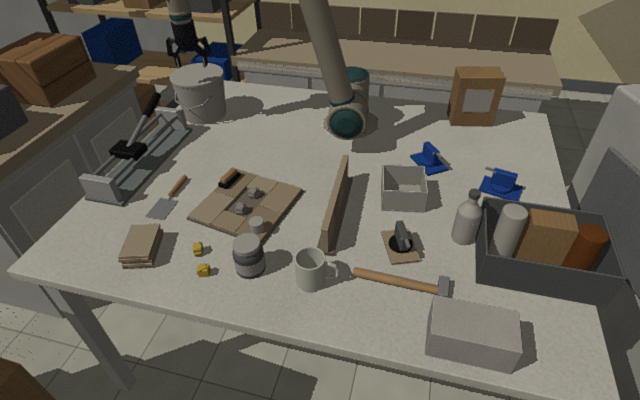

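Top view: the panel has corners around (360,158), (436,172), (423,250) and (344,234). The tub is at (367,168), which is the panel's +x+y corner, and the rub block is at (419,228).
- **Lump candidates:** grey (392,190) and (389,215) lie in the bay, so they are lumps b and a. The yellow ones at (393,120) and (407,140) are look-alikes.
- **Tile candidates:** the beige one at (243,180) with the black lifter is the tile. The blue ones at (152,279) and (222,308) are look-alikes.
- **Other parts:** the bin is at (245,246) and the upstand at (306,210).

I'll check these in one enlarged crop.

```bash
python3 - <<'E'
import cv2,numpy as np
t=cv2.imread('pics/top0.png');s=cv2.imread('pics/scene0.png')
def cr(i,x,y,w,h,k):
    return cv2.resize(i[y:y+h,x:x+w],None,fx=k,fy=k,interpolation=cv2.INTER_CUBIC)
a=np.zeros((600,800,3),np.uint8)
for im,(X,Y) in [(cr(t,340,152,100,100,4),(0,0)),(cr(t,215,150,50,58,4),(410,0)),(cr(t,215,215,60,60,3),(615,0)),(cr(s,185,165,120,78,3),(0,410-44+40)),(cr(s,375,160,60,105,3),(410,240)),]:
    im=im[:600-Y,:800-X]; a[Y:Y+im.shape[0],X:X+im.shape[1]]=im
cv2.imwrite('pics/crop1.png',cv2.convertScaleAbs(a,alpha=1.6))
E
```

```text
(no output)
```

View pics/crop1.png

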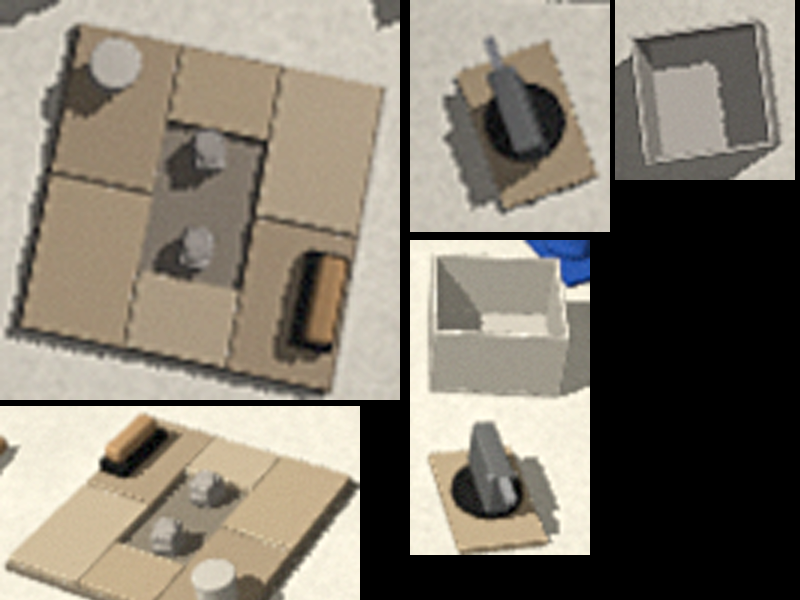

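Confirmed: there are two grey lumps in the bay, the beige tile has the lifter with its lever towards upper left, and the bin is open and empty. Next I'll measure.

```bash
cat > meas.py <<'E'
from h import *
C={n:cam(n) for n in('top','scene')}
def masks(c):
    hsv=cv2.cvtColor(c['img'],cv2.COLOR_RGB2HSV); return hsv
def rect(c,m,z,roi):
    x,y,w,h=roi; mm=np.zeros_like(m); mm[y:y+h,x:x+w]=m[y:y+h,x:x+w]
    mm=cv2.morphologyEx(mm,cv2.MORPH_OPEN,np.ones((2,2)))
    ct,_=cv2.findContours(mm,cv2.RETR_EXTERNAL,cv2.CHAIN_APPROX_NONE)
    pts=np.vstack([k[:,0] for k in ct if cv2.contourArea(k)>25]); 
    p=ray(c,pts,z)[:,:2].astype(np.float32); (cx,cy),(a,b),t=cv2.minAreaRect(p); return np.round([cx,cy,a,b,np.radians(t)],3)
if __name__=='__main__':
    for n,pr,tr,ur in [('top',(338,150,104,104),(215,150,55,60),(290,145,30,125)),('scene',(185,165,120,85),(375,215,60,50),(315,150,40,105))]:
        c=C[n]; h=masks(c); b=((h[...,1]>50)&(h[...,0]<28)&(h[...,2]>70)).astype(np.uint8)
        print(n,'panel',rect(c,b,18,pr),'tile',rect(c,b,10,tr),'upst',rect(c,b,100,ur))
        for k,(u,v) in dict(top=dict(b=(392,189),a=(389,214),gap=(390,202)),scene=dict(a=(254,191),b=(240,208)))[n].items():
            print(k,c['img'][v-6:v+7:3,u-6:u+7:3].mean(2).astype(int).tolist(),h[v-6:v+7:3,u-6:u+7:3,1].tolist())
    print('bin',cv2.minAreaRect(ray(C['top'],[(220.7,228.3),(263.3,222.3),(269,262.7),(226,269.3)],80)[:,:2].astype(np.float32)))
E
python3 meas.py
```

```text
top panel [ 545.743 -214.719  254.436  253.725    1.387] tile [6.08694e+02 2.66463e+02 1.19017e+02 7.96660e+01 3.89000e-01] upst [5.16593e+02 6.15760e+01 3.32989e+02 2.13610e+01 5.10000e-02]
b [[28, 47, 85, 89, 93], [79, 79, 89, 75, 31], [33, 68, 84, 87, 72], [36, 82, 78, 95, 72], [36, 35, 28, 67, 72]] [[49, 71, 63, 72, 67], [52, 22, 22, 23, 16], [55, 25, 20, 20, 45], [51, 24, 19, 23, 42], [56, 34, 41, 45, 45]]
a [[70, 68, 72, 73, 73], [68, 68, 90, 99, 72], [38, 53, 87, 86, 72], [36, 57, 76, 81, 71], [29, 35, 55, 72, 72]] [[46, 45, 42, 41, 45], [48, 21, 24, 17, 45], [36, 23, 22, 20, 48], [20, 26, 19, 30, 48], [48, 28, 50, 48, 39]]
gap [[38, 36, 36, 68, 73], [52, 71, 75, 73, 71], [71, 71, 71, 74, 72], [74, 72, 72, 71, 72], [72, 74, 76, 71, 69]] [[36, 51, 33, 47, 48], [48, 43, 44, 39, 46], [46, 46, 43, 41, 45], [44, 43, 43, 45, 45], [42, 35, 37, 48, 50]]
scene panel [ 601.107 -222.485  270.857  355.761    1.386] tile [6.17154e+02 2.74036e+02 1.24036e+02 8.23410e+01 3.85000e-01] upst [5.63675e+02 7.46300e+01 4.13958e+02 3.18400e+01 8.90000e-02]
a [[112, 114, 116, 116, 114], [87, 111, 111, 97, 118], [105, 109, 104, 47, 63], [96, 96, 53, 50, 42], [78, 60, 56, 41, 45]] [[68, 67, 64, 64, 63], [64, 26, 26, 32, 61], [32, 29, 32, 31, 70], [39, 30, 31, 33, 50], [47, 32, 34, 45, 42]]
b [[54, 90, 101, 87, 85], [86, 113, 114, 79, 84], [89, 100, 112, 49, 42], [84, 108, 90, 48, 43], [108, 64, 52, 47, 41]] [[51, 49, 37, 48, 56], [51, 28, 30, 33, 55], [54, 29, 30, 29, 44], [55, 29, 32, 25, 49], [68, 54, 36, 35, 65]]
bin ((399.19122314453125, 245.490966796875), (124.93592071533203, 130.70208740234375), 9.846359252929688)
```

```bash
cat >> h.py <<'E'
def go(p,yaw,line=False,vel=150):
    q0=np.array(env.get_joint_positions()); best=None
    for y in (yaw,yaw+np.pi):
        j=env.inverse_kinematics(list(map(float,p)),down(y))
        if j is None: continue
        d=np.abs(np.array(j)-q0).max()
        if best is None or d<best[0]: best=(d,y)
    if line: env.line_to(list(map(float,p)),down(best[1]),vel)
    else: env.move_ptp(list(map(float,p)),down(best[1]))
E
python3 - <<'E'
from meas import *
B=[545.7,-214.7]
ctr={}
P=[]
for n,ab in [('top',dict(a=(389,214),b=(392,189))),('scene',dict(a=(254,191),b=(240,208)))]:
    c=C[n];h=masks(c); m=((h[...,1]<37)&(h[...,2]>58)).astype(np.uint8)
    for k,(u,v) in ab.items():
        s=m[v-9:v+10,u-9:u+10].copy(); nl,l,st,ce=cv2.connectedComponentsWithStats(s,connectivity=4); i=1+st[1:,4].argmax()
        uv=ce[i]+[u-9,v-9]; ctr[n,k]=uv; pts=np.argwhere(l==i)[:,::-1]+[u-9,v-9]
        print(n,k,uv.round(1),st[i],ray(c,uv,26).round(1)[0],cv2.minAreaRect(ray(c,pts,30)[:,:2].astype(np.float32)))
for k in 'ab':
    A=[];b=[]
    for n in('top','scene'):
        c=C[n]; d=(ray(c,ctr[n,k],0)[0]-c['o']); d/=np.linalg.norm(d); M=np.eye(3)-np.outer(d,d); A.append(M); b.append(M@c['o'])
    x,*_=np.linalg.lstsq(np.vstack(A),np.hstack(b),rcond=None); print('tri',k,x.round(1), [np.linalg.norm(M@x-q).round(1) for M,q in zip(A,b)])
# bay floor/dark-edge region: grey, in top view, from the beige mask's hole
c=C['top'];h=masks(c); bg=((h[...,1]>50)&(h[...,0]<28)&(h[...,2]>70)).astype(np.uint8)
# check points: scene-vs-top for the panel corners from the viewed pictures
for n,l in [('top',[(344.3,234.5),(423,249.5),(435.8,173.5),(359,158)]),('scene',[(236.5,168.5),(302.5,191),(187,219)])]:
    print(n,ray(C[n],l,18)[:,:2].round(1).tolist())
# bay corners (tile-top edges) read in the enlarged crop
tb=np.array([(172,122),(266,139),(241,288),(145,272)])/4+[340,152]; q=ray(c,tb,18)[:,:2]
print('bay',q.round(1).tolist(),q.mean(0),[np.linalg.norm(q[i]-q[i-1]).round(1) for i in range(4)])
E
```

```text
top a [389.2 213.5] [ 5  3  9 12 73] [ 513.1 -205.3   26. ] ((513.646484375, -204.4763641357422), (23.84352684020996, 35.15491485595703), 80.65929412841797)
top b [392.3 188.8] [ 5  4  9 10 66] [ 594.1 -215.2   26. ] ((594.3568115234375, -213.7606964111328), (29.582883834838867, 26.023151397705078), 1.4175972938537598)
scene a [252.2 191.9] [ 3  4 11 13 71] [ 512.9 -204.2   26. ] ((516.5457153320312, -201.34669494628906), (56.169342041015625, 26.915857315063477), 5.016086578369141)
scene b [239.4 208. ] [ 5  3  9 13 83] [ 591.9 -213.7   26. ] ((595.8882446289062, -211.99581909179688), (53.72660827636719, 24.347986221313477), 15.093439102172852)
tri a [ 513.  -204.7   26.1] [np.float64(0.6), np.float64(0.6)]
tri b [ 593.5 -213.9   27.5] [np.float64(1.0), np.float64(1.0)]
top [[442.5, -61.6], [399.7, -316.2], [650.3, -361.2], [695.7, -106.7]]
scene [[401.2, -307.1], [462.3, -54.8], [666.1, -350.6]]
bay [[615.7, -186.4], [603.5, -263.8], [480.5, -242.8], [491.7, -164.6]] [ 547.8415237  -214.39180192] [np.float64(125.8), np.float64(78.4), np.float64(124.8), np.float64(79.0)]
```

Both views agree on the lumps to about 1 mm, at mid-height about 26 mm and 80 mm apart, as the description requires. I'll pick lump a first.

```bash
cat > pick.py <<'E'
from h import *
def pick(x,y,z=33,yaw=1.387):
    env.open_gripper()
    go([x,y,130],yaw); go([x,y,z],yaw,True,120); print('F down',np.round(env.get_force(),1))
    env.gripper_close(40); print('gap',env.get_finger_gap(),'grip',env.get_gripper_force(),'F',np.round(env.get_force(),1))
    go([x,y,190],yaw,True,200); print('lifted gap',env.get_finger_gap(),env.get_gripper_force(),env.get_time())
def drop(x,y,yaw=1.387):
    go([x,y,190],yaw,True,350); go([x,y,105],yaw,True,200)
if __name__=='__main__':
    go([513,-205,190],1.387)
    pick(513,-204.7)
    c=cam('scene'); cv2.imwrite('pics/lumpa.png',cv2.resize(c['img'][80:260,150:400,::-1],None,fx=3,fy=3))
E
python3 pick.py
```

```text
F down [0.2 0.2 0.4]
gap 0.26817545503086954 grip 40.04377841949463 F [ 0.4 -1.1  2.3]
lifted gap 0.26802296109440693 39.699822664260864 5.2167
```

View pics/lumpa.png

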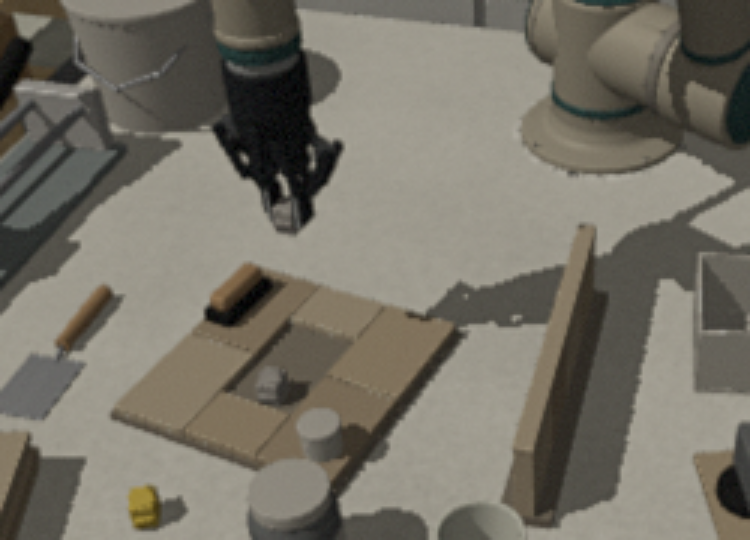

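Lump a is held and clear of the panel at picture pixel (287,215); lump b is still in the bay at (272,385). Next: drop a in the bin, then do b.

```bash
python3 - <<'E'
from pick import *
def drop(x,y):
    go([x,y,190],1.387,True,350); go([x,y,98],1.387,True,200); env.open_gripper(); env.dwell(.2); go([x,y,190],1.387,True,250)
drop(389,246)
go([593,-213,190],1.387,True,350)
pick(593.4,-213.9)
drop(409,246)
go([480,120,300],1.387)
print(env.get_time())
for n in('top','scene'):
    c=cam(n); cv2.imwrite(f'pics/{n}1.png',c['img'][...,::-1])
t=cv2.imread('pics/top1.png')[140:280,200:300];s=cv2.imread('pics/scene1.png')[150:270,355:455]
k=lambda i:cv2.convertScaleAbs(cv2.resize(i,(400,int(i.shape[0]*4)),interpolation=cv2.INTER_CUBIC),alpha=1.5)
a=np.zeros((560,800,3),np.uint8);a[:560,:400]=k(t);a[:480,400:]=k(s);cv2.imwrite('pics/c2.png',a)
E
```

```text
F down [0.6 0.5 0.3]
gap 0.2697938426838081 grip 39.84119653701782 F [ 1.3 -1.1  2.5]
lifted gap 0.27045567741960247 39.45760667324066 13.325
17.6
```

View pics/c2.png

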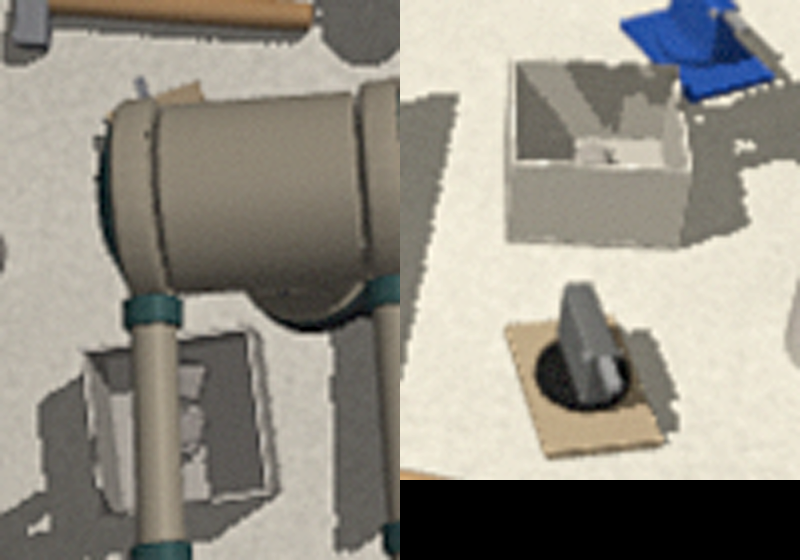

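Top view: the lumps show inside the bin, around crop (190,430), partly hidden by the forearm. The scene view shows the tile clear of obstructions at crop (585,390). Next I'll grip the tile.

```bash
python3 - <<'E'
from h import *
x,y,w=611,269,0.387+np.pi/2
go([x,y,160],w); go([x,y,53],w,True,120); print('F',np.round(env.get_force(),1))
env.gripper_close(90); print(env.get_finger_gap(),env.get_gripper_force(),np.round(env.get_force(),1))
go([x,y,80],w,True,60); print(np.round(env.get_force(),1),np.round(env.get_wrist_torque(),2))
go([x,y,230],w,True,150); env.dwell(.2)
print(env.get_finger_gap(),np.round(env.get_force(),1),env.get_time(),np.round(env.get_tcp_pos(),1))
for n in('top','scene'):
    c=cam(n); cv2.imwrite(f'pics/{n}2.png',c['img'][...,::-1])
t=cv2.imread('pics/top2.png')[140:280,190:290];s=cv2.imread('pics/scene2.png')[110:260,355:455]
k=lambda i:cv2.convertScaleAbs(cv2.resize(i,(400,int(i.shape[0]*4)),interpolation=cv2.INTER_CUBIC),alpha=1.5)
a=np.zeros((600,800,3),np.uint8);a[:560,:400]=k(t);a[:600,400:]=k(s);cv2.imwrite('pics/c3.png',a)
E
```

```text
F [-0.2 -0.1  0.3]
0.24618845546328913 88.61015439033508 [-0.9 -0.2  1.9]
[ 0.2  1.1 -2.7] [0.02 0.03 0.02]
0.24685597694704417 [-0.4  0.8 -3.6] 22.25 [610.6 268.9 228.9]
```

View pics/c3.png

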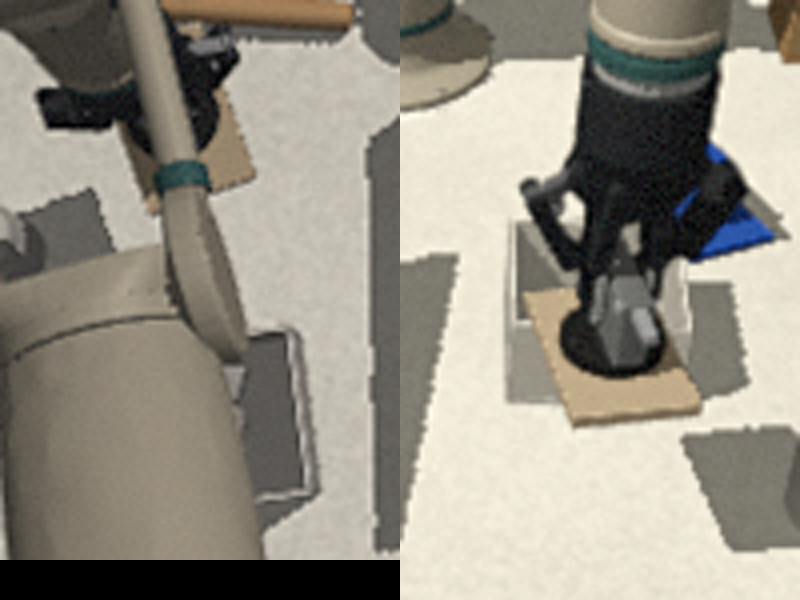

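The tile is gripped level and lifted in the scene crop at (610,350), with about 3.5 N on the wrist. Now I'll carry it over the upstand and stop 40 mm above the tiles to measure.

```bash
python3 - <<'E'
from h import *
w=-0.184+np.pi/2
go([546.5,-214.5,230],w,True,200); go([546.5,-214.5,111],w,True,120); env.dwell(.3)
print(env.get_time(),env.get_finger_gap(),np.round(env.get_force(),1),np.round(env.get_tcp_pos(),1),np.round(env.get_orientation(),4),down(w))
for n in('top','scene'):
    c=cam(n); cv2.imwrite(f'pics/{n}3.png',c['img'][...,::-1])
    for z in(18,): print(n,proj(c,[[546.5,-214.5,68]]).round(1))
t=cv2.imread('pics/top3.png')[145:270,335:445];s=cv2.imread('pics/scene3.png')[120:250,180:310]
k=lambda i,f:cv2.convertScaleAbs(cv2.resize(i,None,fx=f,fy=f,interpolation=cv2.INTER_CUBIC),alpha=1.5)
a=np.zeros((520,800,3),np.uint8);q=k(t,3);a[:q.shape[0],:330]=q;q=k(s,3.6);a[:q.shape[0],330:330+q.shape[1]]=q;cv2.imwrite('pics/c4.png',a)
E
```

```text
26.3833 0.2443315071306514 [ 0.7  0.3 -2.2] [ 546.7 -214.6  111.5] [ 2.000e-04  9.958e-01 -9.190e-02  4.000e-04] [np.float64(0.0), np.float64(0.09187027357905984), np.float64(0.9957709841286343), np.float64(0.0)]
top [[394.8 201.5]]
scene [[243.  187.8]]
```

View pics/c4.png

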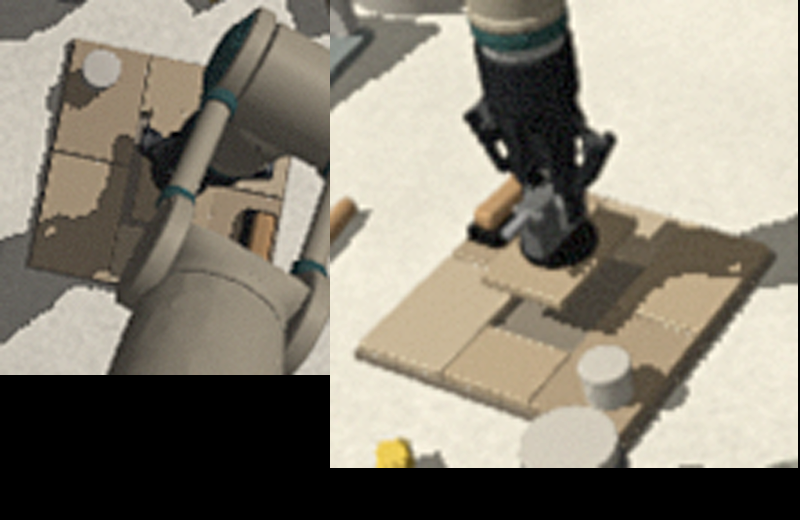

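```bash
python3 - <<'E'
import cv2
s=cv2.imread('pics/scene3.png')[160:235,200:300]
cv2.imwrite('pics/c5.png',cv2.convertScaleAbs(cv2.resize(s,None,fx=8,fy=8,interpolation=cv2.INTER_CUBIC),alpha=1.7))
E
```

```text
(no output)
```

View pics/c5.png

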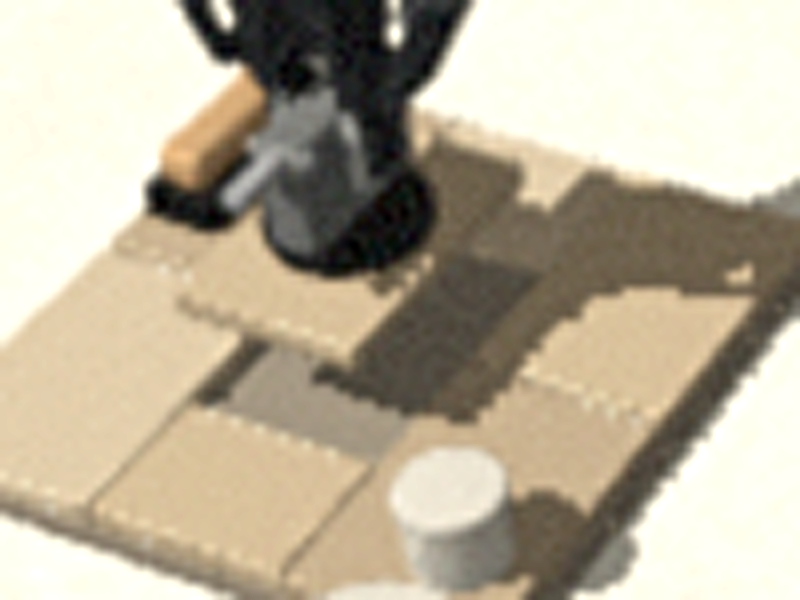

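The scene crop shows the held tile's front top edge from (182,293) to (355,345), and the bay's +x edge from (195,406) to (378,462). I'll compare both by ray casting.

```bash
python3 - <<'E'
from h import *
c=cam('scene'); f=lambda l:np.array(l)/8+[200-.44,160-.44]
u=np.array([np.cos(-.184),np.sin(-.184)]);v=np.array([-u[1],u[0]])
T=ray(c,f([(182,293),(355,346),(524,162)]),68.5)[:,:2]; B=ray(c,f([(195,406),(378,462)]),18)[:,:2]
for n,q in(('tile',T),('bay',B)): print(n,q.round(1).tolist(),[np.linalg.norm(q[i+1]-q[i]).round(1) for i in range(len(q)-1)],'yaw',np.arctan2(*(q[0]-q[1])[::-1]).round(3)+np.pi/2)
tc=T[:2].mean(0)-60*u; bc=B.mean(0)-63.5*u; tcp=np.array(env.get_tcp_pos()[:2])
for n,q in(('tile ctr',tc),('bay ctr',bc),('tcp',tcp)): print(n,q.round(1),'rel tcp in panel axes',((q-tcp)@u).round(1),((q-tcp)@v).round(1))
E
```

```text
tile [[597.8, -258.9], [610.1, -184.9], [495.1, -162.9]] [np.float64(75.0), np.float64(117.1)] yaw -0.16520367320510343
bay [[605.0, -259.7], [617.1, -180.4]] [np.float64(80.2)] yaw -0.15220367320510353
tile ctr [ 545.  -210.9] rel tcp in panel axes -2.2 3.3
bay ctr [ 548.6 -208.4] rel tcp in panel axes 0.9 6.3
tcp [ 546.5 -214.5] rel tcp in panel axes 0.0 0.0
```

The tile needs to shift about +2.8 mm in x and +2.3 mm in y in panel axes, averaging the two views. I'll apply that, lower to 15 mm and check.

```bash
python3 - <<'E'
from h import *
u=np.array([np.cos(-.184),np.sin(-.184)]);v=np.array([-u[1],u[0]])
p=np.array([546.5,-214.5])+2.8*u+2.3*v; w=-.178+np.pi/2
go([*p,111],w,True,40); go([*p,86.5],w,True,30); env.dwell(.4)
print(env.get_time(),np.round(env.get_tcp_pos(),1),np.round(env.get_force(),1),env.get_finger_gap(),env.get_gripper_force())
c=cam('scene'); cv2.imwrite('pics/scene4.png',c['img'][...,::-1])
s=c['img'][160:235,200:300,::-1]
a=cv2.convertScaleAbs(cv2.resize(s,None,fx=8,fy=8,interpolation=cv2.INTER_CUBIC),alpha=1.9)
cv2.imwrite('pics/c6.png',a)
E
```

```text
28.15 [ 549.7 -212.8   86.6] [-1.  -0.9 -2.3] 0.2445533275652145 87.98912286758423
```

View pics/c6.png

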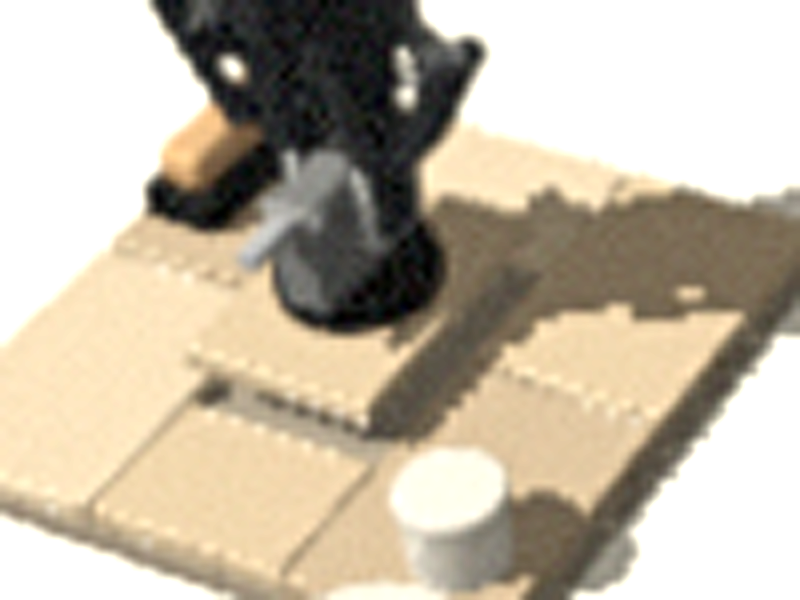

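```bash
python3 - <<'E'
from h import *
c=cam('scene'); f=lambda l:np.array(l)/8+[200-.44,160-.44]
u=np.array([np.cos(-.178),np.sin(-.178)]);v=np.array([-u[1],u[0]]);tcp=np.array(env.get_tcp_pos()[:2])
for n,l,z,h in(('tile top',[(190,350),(368,407)],43.6,60),('tile bottom',[(195,367),(368,425)],33.6,60),('bay',[(198,405),(375,462)],18,63.5)):
    q=ray(c,f(l),z)[:,:2]; d=q.mean(0)-h*u-tcp; print(n,np.linalg.norm(q[1]-q[0]).round(1),(d@u).round(1),(d@v).round(1),(np.arctan2(*(q[0]-q[1])[::-1])+np.pi/2).round(3))
# bins: lump pixels (grey in bin) in last top picture + panel edge yaw
t=cam('top');cv2.imwrite('pics/top4.png',t['img'][...,::-1])
im=t['img'][205:285,205:285]; k=cv2.convertScaleAbs(cv2.resize(im,None,fx=7,fy=7,interpolation=cv2.INTER_CUBIC),alpha=1.8)
cv2.imwrite('pics/c7.png',k[...,::-1])
E
```

```text
tile top 78.3 -1.1 3.2 -0.173
tile bottom 77.2 -1.9 1.9 -0.187
bay 78.5 -2.1 3.5 -0.169
```

View pics/c7.png

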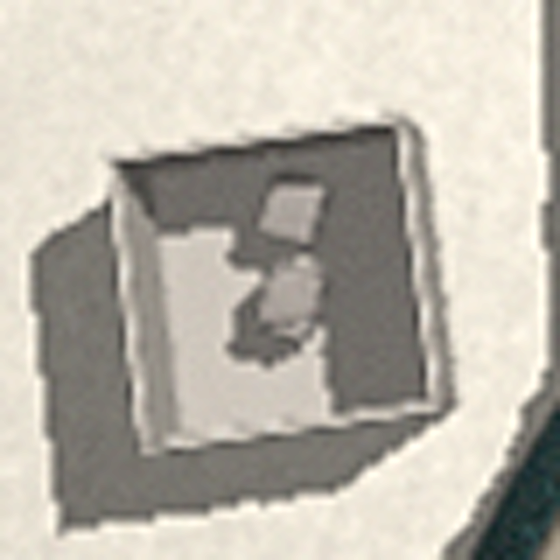

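Both lumps lie in the bin, at crop (293,210) and (290,290). The tile is centred over the bay within about 1 mm and squared up to about 0.02 rad, so I'm handing in.

```bash
python3 -c "
from rig import env
print(env.get_time(), env.hand_in())"
```

```text
the job is handed in; nothing more can be done
28.3 None
```

I handed the job in at 28.3 s: both lumps are in the bin, and the arm is holding the tile level about 15 mm above the tiles, within about 1 mm of centre and squared up to about 0.02 rad by my last camera check; the judge's verdict was not shown.

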